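# Slide a locked watch carriage to its stop

### The job

On the watch-timing stand, press the carriage's lock key down with the fingertips and, keeping it held down all the way, push the carriage along its bed until its nose is fully against the grey stop block. Then let the key spring back up so that the carriage is locked there, and back off clear. Do not lift or shift anything else: leave the clock, loupe, block and glass pot around the stand where they are.

Things in the scene. Friction and masses are not known exactly. Their poses are not given: they have to be found in the camera images.
- stand: Watch-timing stand, fixed to the bench: dark steel bed 275 x 70 x 6 mm with two aluminium ways 20 mm high, a grey stop block at one end. Origin on the bench surface, on the bed's centre line; +x runs along the bed to the stop block, the way the carriage slides; z up. The bed spans x = -90 to +185 mm. Place and angle differ each time.
- stop_face (a point): Middle of the stop block's face, on a thin rubber pad, 25 mm above the bench, axes as the stand's. The grey block is 30 mm long, 56 mm wide and 45 mm high, with a 24 mm wide steel cap on it up to 55 mm.
- key_top (a point): Centre of the top of the lock key: a grey square plastic key 30 x 30 mm, ribbed, on the carriage's centre line. Axes as the stand's. Up, its top is 42 mm above the bench, 12 mm proud of the carriage plate; fully down, 36 mm. The plate is open and flat 25 mm behind the key's centre (-x) and 30 mm to each side.
- shoulder (a point): Top middle of the rear (-x) face of an upright aluminium shoulder on the carriage, 60 mm above the bench, 20 mm ahead (+x) of the key's centre; 46 mm wide, 10 mm thick, it rises from the plate (30 mm). A fingertip pressing the key can push against this face.
- lock_key (a joint): How far the lock key is pressed down, in m: 0 up (locked), 0.006 fully down. Sprung: about 3 N to start, 7 N fully down. Beyond 0.0035 the lock lets go of the carriage; once let up, it drops into the next notch (10 mm apart), also halfway along, and holds firmly. In a notch the carriage has up to 6 mm of play.
- carriage (a joint): Position of the carriage along the bed, in m: starts between 0 and about 0.035; 0.11 is fully against the stop block. Unlocked it slides with 1 to 2 N. Locked at the stop it has at most 2.5 mm of play.
- nose (a point): Middle of the front (+x) end of the aluminium carriage, a plate 120 x 60 x 10 mm, top 30 mm above the bench; the point is 25 mm above the bench, 95 mm ahead of the key's centre. It meets point stop_face at the end. Between shoulder and nose a brass watch movement sits fast in a round grey holder 54 mm wide, up to 45 mm above the bench.
- alarm_clock: Small round brass alarm clock with two bells, loose, 34 mm deep, 58 mm wide, 70 mm high; origin under its centre. Stands about 120 mm to the side of the bed. Not to be moved.
- loupe: Black eye loupe, a waisted cylinder 40 mm wide, 34 mm high, loose; origin under its centre. Beside the bed. Not to be moved.
- stake_block: Dark wooden six-sided block with small holes, about 50 to 55 mm wide, 26 mm high, loose; origin under its centre. Beside the bed. Not to be moved.
- glass_pot: Clear glass pot with a knobbed lid, one piece, 60 mm wide, 56 mm high, loose; origin under its centre. Beside the bed. Not to be moved.

How it is judged:
By the outcome, as a careful person would: the job done as asked, in the order asked, and still so for the second after the job is handed in, with the robot touching nothing.
It also fails if it takes over 38 s, if anything falls off the work surface, if the arm or the gripper's body presses on something with over 40 N, if the wrist force passes 120 N, or if a joint passes its speed limit or range.

### The arm

A 6-joint arm with a two-finger parallel gripper is mounted at the origin on the work surface. World frame = base frame: x ahead of the robot, y to its left, z up, the work surface at z = 0. Lengths are in mm, angles in rad, forces in N, time in s.
With the tool pointing down it reaches from about 325 to 925 mm from the base axis. Payload 3.1 kg.
Tool frame: the origin (TCP) lies on the front face of the gripper's body, between the roots of the fingers; the fingertips stand 73 mm ahead of it and the grasp point (between the pads) lies 54 mm ahead of it; z points along the fingers, y is the direction in which the jaws open and shut (so a half turn about z gives the same grasp; the last joint's range is limited). The gripper opens to 85 mm and grips with 20 to 120 N. Pads are 22 mm wide; open, the fingers measure 114 mm over their backs; the gripper's body (76 mm by 85 mm) begins 54 mm behind the grasp point. The pads swing forward as they close: fully open they stand 13 mm farther back than shut.
Start: joints at [-0.112, 0.217, 1.613, -0, 1.311, -0.112], TCP at [625.012, 0.021, 303.9] pointing down, gripper open.
Joint ranges: [-2.75, 2.75], [-0.78, 2.1], [0.31, 2.55], [-1.13, 4.27], [0.13, 2.63], [-2.58, 2.58]. Speed limits (rad/s): [2.79, 2.79, 3.14, 3.14, 3.14, 3.14].

### API

Orientations are given as a unit quaternion [w, x, y, z].
In Python, from workcell import bot gives the robot as it stands. The module is installed in compiled form; this text tells all that it offers. Calls block until the motion is done:
- bot.reach(position, orientation): joint-space move of the TCP to a pose.
- bot.line_to(position, ori=None, rate=150): straight line of the TCP; ori=None keeps the orientation; rate is the mean speed in mm/s.
- bot.move_joints(angles): joint-space move.
- bot.gripper_to(opening, squeeze=None): opening from 0.0 (shut) to 1.0 (fully open); squeeze is the grip in N (None keeps the last); returns when the fingers have stopped.
- bot.wait(seconds).
- bot.inverse_kinematics(position, orientation): joint angles nearest the present ones, or None.
- bot.observe(): the state.
- bot.read_camera(name): name is "scene" or "side" or "wrist"; returns a dict with "frame" (400x640x3 uint8, blue, green, red), "fx", "fy", "cx", "cy" (pixels), "world_from_camera" (4x4, takes a point from camera to world coordinates). Camera axes: x right, y down, z forward; pixel columns grow to the right and rows downward; lengths in mm; the calibration is good to about 2 mm. A picture is of the moment at which its call begins. There is no depth.
A pose or a line that the arm cannot do raises bot.Unreachable and nothing moves.
- bot.sign_off(): hands the job in, once; it reports no verdict.
The state is a dict: "clock": time; "joint_positions": joint angles; "joint_vel": joint speeds; "effort": joint torques, N m; "eef_pos": TCP position; "tcp_rot": TCP orientation; "force": force on the tool from outside, world axes, zero at the start; "wrist_torque": the same for the moment, N m; "grip_width": opening from 0.0 (shut) to 1.0 (fully open).
Only numpy, scipy, OpenCV 4.12 (cv2) and the standard library are available. Lean on these libraries where they do the work, as an engineer would, in place of code of your own. Each camera call takes 0.05 s, during which the arm holds its last target. There are 200 camera calls.

## Working session

There is one attempt and no reset: what is moved stays moved. The work goes in short steps, each a Python script; the robot and the scene stay as the last script left them, time stands still between calls to the robot, and variables do not carry over. Pictures are saved under pics/ and viewed, about 8 in all and at most 12, crops included, and the job is handed in when it is done.

```bash
mkdir -p pics && cat > h.py <<'E'
import numpy as np, cv2
from workcell import bot
def snap(n,out):
    c=bot.read_camera(n); cv2.imwrite('pics/'+out+'.png',c['frame']); np.savez('pics/'+out+'.npz',**{k:np.array(c[k]) for k in c}); return c
def load(o): return {k:v for k,v in np.load('pics/'+o+'.npz').items()}
def ray(c,u,v):
    T=np.array(c['world_from_camera']); d=T[:3,:3]@np.array([(u-c['cx'])/c['fx'],(v-c['cy'])/c['fy'],1]); return T[:3,3],d
def plane(c,u,v,z):
    o,d=ray(c,u,v); return o+d*(z-o[2])/d[2]
def tri(a,b):
    A=np.zeros((3,3));B=np.zeros(3);rs=[ray(*a),ray(*b)]
    for o,d in rs:
        d=d/np.linalg.norm(d);P=np.eye(3)-np.outer(d,d);A+=P;B+=P@o
    p=np.linalg.solve(A,B); return p,[round(float(np.linalg.norm(np.cross(p-o,d/np.linalg.norm(d)))),2) for o,d in rs]
def proj(c,p):
    T=np.linalg.inv(c['world_from_camera']);q=T[:3,:3]@np.array(p)+T[:3,3]; return c['fx']*q[0]/q[2]+c['cx'],c['fy']*q[1]/q[2]+c['cy']
E
python3 - <<'E'
from h import *
for n in ['scene','side','wrist']:
    c=snap(n,n+'0'); print(n,c['fx'],np.round(c['world_from_camera'],3).tolist())
o=bot.observe();print(o['clock'],o['force'],o['tcp_rot'])
E
```

```text
scene 379.8933869594132 [[-0.812, 0.478, -0.334, 780.528], [0.583, 0.681, -0.443, 360.51], [0.015, -0.554, -0.832, 627.701], [0.0, 0.0, 0.0, 1.0]]
side 491.3247553754752 [[0.988, -0.055, 0.142, 412.904], [-0.15, -0.49, 0.859, -792.48], [0.023, -0.87, -0.492, 573.242], [0.0, 0.0, 0.0, 1.0]]
wrist 283.3035123013765 [[1.0, 0.001, -0.003, 624.878], [0.0, -0.945, -0.327, 85.506], [-0.003, 0.327, -0.945, 372.765], [0.0, 0.0, 0.0, 1.0]]
0.15 [-0.5507752   0.13253883 -0.2167025 ] [-7.43114618e-04  7.07104237e-01  7.07108686e-01 -5.93183599e-04]
```

View pics/scene0.png

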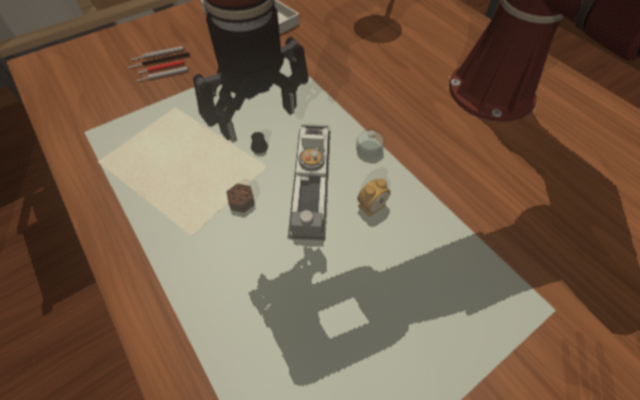

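View pics/side0.png

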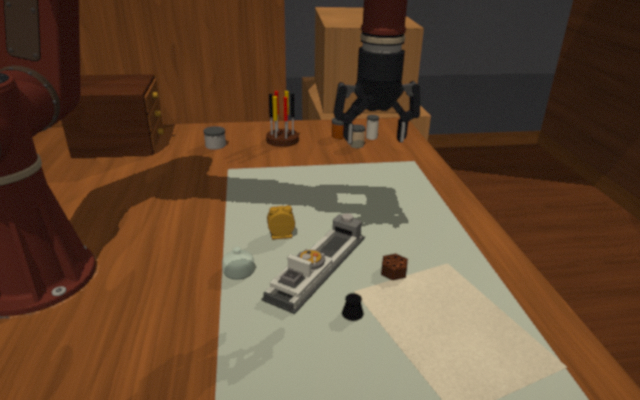

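View pics/wrist0.png

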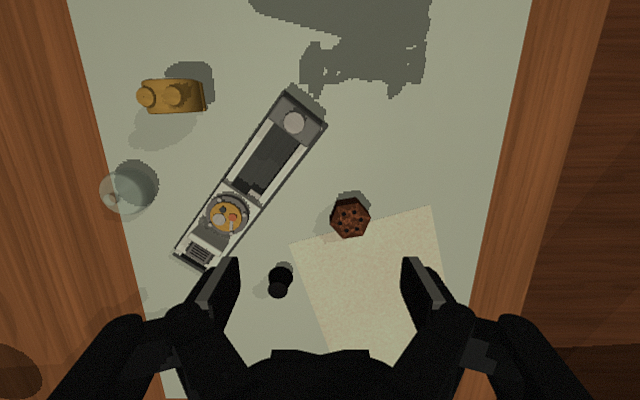

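Wrist view: the bed runs from the key, about (200,252), to the stop cap at (293,122). The movement is at (227,215), the clock at (172,95), the pot at (128,190), the loupe at (280,280) and the block at (350,217). I'll take a rough fix, then move the wrist over the stand for a second view.

```bash
cat >> h.py <<'E'
from scipy.spatial.transform import Rotation as R
def quat(th,tilt=0):  # tool x along heading th (horizontal), z down
    M=np.column_stack([[np.cos(th),np.sin(th),0],[np.sin(th),-np.cos(th),0],[0,0,-1]])
    q=R.from_matrix(M).as_quat(); return [q[3],q[0],q[1],q[2]]
E
python3 - <<'E'
from h import *
w=load('wrist0')
k=plane(w,200,252,42);s=plane(w,293,122,55);m=plane(w,227,215,45)
th=np.arctan2(*(s-k)[1::-1]);print(k,m,s,np.degrees(th),np.linalg.norm(s-k))
u=np.array([np.cos(th),np.sin(th),0])
mid=(k+s)/2; 
p=mid-70*u; p[2]=270
bot.gripper_to(0.0)
bot.reach(p.tolist(),quat(th)); c=snap('wrist','wrist1')
p2=p-60*u;
bot.reach(p2.tolist(),quat(th)); c=snap('wrist','wrist2')
o=bot.observe();print(o['clock'],o['eef_pos'],p2,o['joint_positions'],o['grip_width'],o['force'])
a=cv2.imread('pics/wrist1.png');b=cv2.imread('pics/wrist2.png')
cv2.imwrite('pics/both.png',np.vstack([a[:300],b[:300]]))
E
```

```text
[ 465.52020903 -102.24374094   42.        ] [507.96262284 -48.2143941   45.        ] [594.79931282  64.72653212  55.        ] 52.25066392435 211.5683311949182
2.05 [ 452.00386708 -121.60073565  270.82906382] [ 450.57270562 -121.54917123  270.        ] [-4.13309138e-01 -9.43940048e-02  2.00573904e+00  8.34080220e-04
  1.22827381e+00  2.44704396e-01] 0.0006181601399713382 [ 0.4830156  -0.25392379 -0.36174902]
```

View pics/both.png

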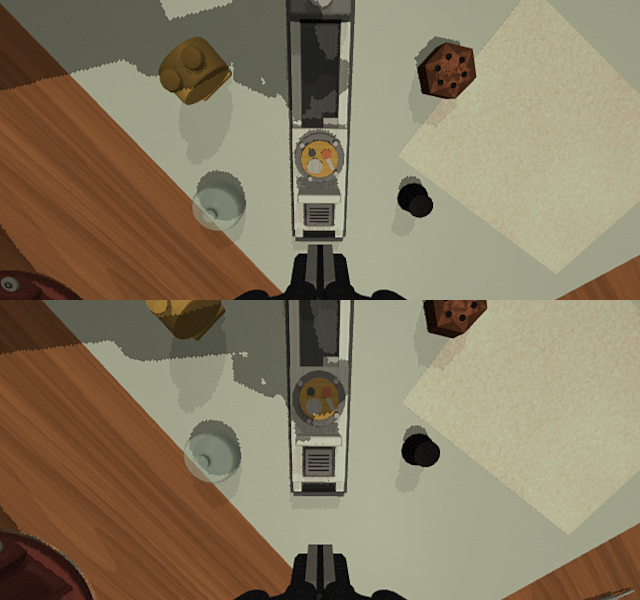

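Both views show the stand upright in the image. The key is at about (319,214) in the first and (319,462-300) in the second. I'll enlarge both around the key to get accurate corners.

```bash
python3 - <<'E'
import cv2,numpy as np
a=cv2.imread('pics/wrist1.png')[120:245,275:365];b=cv2.imread('pics/wrist2.png')[65:200,275:365]
f=lambda i:cv2.resize(i,None,fx=4.4,fy=4.4,interpolation=cv2.INTER_NEAREST)
A,B=f(a),f(b);A=cv2.copyMakeBorder(A,0,B.shape[0]-A.shape[0],0,0,cv2.BORDER_CONSTANT)
im=np.hstack([A,B])
for y0,x0,off in((120,275,0),(65,275,A.shape[1])):
    for r in range(0,135,10): cv2.putText(im,str(y0+r),(off,int(r*4.4)+4),0,.3,(0,0,255))
    for c in range(10,90,10): cv2.putText(im,str(x0+c),(off+int(c*4.4)-8,8),0,.3,(0,0,255))
cv2.imwrite('pics/crop.png',im)
E
```

```text
(no output)
```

View pics/crop.png

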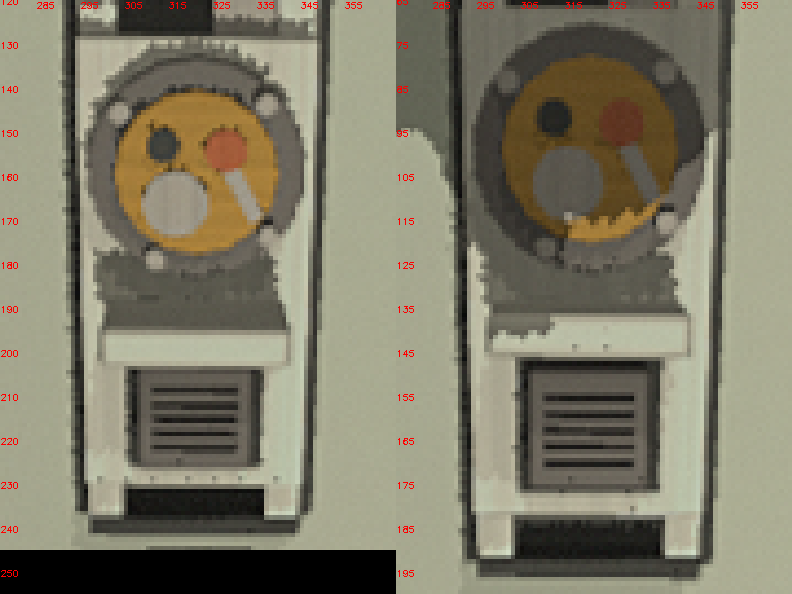

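```bash
python3 - <<'E'
from h import *
w0,w1,w2=load('wrist0'),load('wrist1'),load('wrist2')
k,e=tri((w1,319.4,215.2),(w2,318.8,162.8));print('key',k,e)
s,e=tri((w1,319.2,202.2),(w2,319.0,145.7));print('sh',s,e)
sl,e=tri((w1,298.3,202.2),(w2,296.1,145.7));sr,e2=tri((w1,340.2,202.2),(w2,341.8,145.7));print('sh width',np.linalg.norm(sl-sr),e,e2,sl,sr)
n,e=tri((w1,319.5,157.5),(w2,319.3,99));print('movt',n,e)
for nm,c,g in(('w1',w1,[(292.5,346,235),(290.9,349.3,125)]),):
    P=[(plane(c,a,r,6)+plane(c,b,r,6))/2 for a,b,r in g];d=P[1]-P[0];print('bed w,heading',np.linalg.norm(plane(c,*g[0][::2],6)-plane(c,*g[0][1:],6)),np.degrees(np.arctan2(d[1],d[0])),P)
cap=plane(w0,293,122,55)
# cap circle in w1/scene refinement
for nm,q in(('cap',cap),('key42',plane(w1,319.4,215.2,42)),('key42b',plane(w2,318.8,162.8,42)),('sh60',plane(w1,319.2,202.2,60)),('sh60b',plane(w2,319,145.7,60))):print(nm,q)
d=cap-plane(w1,319.4,215.2,42);print('heading key-cap',np.degrees(np.arctan2(d[1],d[0])),np.hypot(*d[:2]))
d=sr-sl;print('heading from shoulder',np.degrees(np.arctan2(d[0],-d[1])))
rear=plane(w1,319.2,241,6);print('rear-key',np.linalg.norm((rear-k)[:2]))
nn=plane(w1,319.8,128.6,30);print('nose-key',np.linalg.norm((nn-k)[:2]))
E
```

```text
key [ 465.62676455 -102.54897089   42.80063438] [0.11, 0.11]
sh [477.74167355 -86.92292236  54.36275679] [0.13, 0.13]
sh width 45.44162608396117 [0.15, 0.15] [0.3, 0.3] [459.80544699 -72.99636636  54.54493976] [ 495.71420341 -100.84317475   54.30440834]
movt [505.13312415 -52.00883761  33.37476454] [0.14, 0.14]
bed w,heading 69.95534085268304 51.896596866594656 [array([ 439.30170218, -136.45365726,    6.        ]), array([525.3566688 , -26.71711397,   6.        ])]
cap [594.79931282  64.72653212  55.        ]
key42 [ 465.51681701 -102.87438609   42.        ]
key42b [ 465.43384052 -102.61061871   42.        ]
sh60 [478.8697711  -85.26456131  60.        ]
sh60b [478.35621913 -86.35983776  60.        ]
heading key-cap 52.354445672564026 211.6696282173291
heading from shoulder 52.20685273198832
rear-key 51.665986569032945
nose-key 94.59535822850391
```

Measurements agree with the text: key z is 42.8 (42 stated), the shoulder is 45.4 wide (46), the bed 70.0 wide (70) and nose to key 94.6 (95). Only the triangulated shoulder height is low, 54 against 60. Heading is about 52.2° and travel about 98 mm. Next I hover and press.

```bash
cat >> h.py <<'E'
TH=np.radians(52.2);U=np.array([np.cos(TH),np.sin(TH),0]);K=np.array([465.5,-102.7,0]);Q=quat(TH)
def pose(x,z): p=K+x*U; p[2]=z+73; return p.tolist()   # tip centre x ahead of initial key centre, tip height z
def rep(t=''):
    o=bot.observe();e=np.array(o['eef_pos'])-K;f=np.array(o['force'])
    r=[round(float(v),2) for v in (o['clock'],e@U,U[0]*e[1]-U[1]*e[0],e[2]-73,f@U,U[0]*f[1]-U[1]*f[0],f[2])];print(t,'t,x,y,z,fx,fy,fz',r);return r
E
python3 - <<'E'
from h import *
bot.reach(pose(6,90),Q);bot.line_to(pose(6,50),rate=100);bot.wait(.2);r0=rep('hover')
for z in range(46,31,-1):
    bot.line_to(pose(6,z),rate=20); r=rep(z)
    if r[6]-r0[6]>10: break
bot.wait(.2);rep();snap('side','side1');c=snap('wrist','wrist3')
a=cv2.imread('pics/side1.png')[200:320,240:400];cv2.imwrite('pics/v3.png',np.hstack([cv2.resize(a,(400,300)),cv2.resize(cv2.imread('pics/wrist3.png'),(400,300))]))
E
```

```text
hover t,x,y,z,fx,fy,fz [3.32, 6.2, -0.79, 51.02, -0.41, 0.76, -0.31]
46 t,x,y,z,fx,fy,fz [3.67, 5.93, 0.25, 45.72, 0.12, -0.35, -0.11]
45 t,x,y,z,fx,fy,fz [3.92, 5.99, 0.06, 44.9, 0.3, 1.3, -0.28]
44 t,x,y,z,fx,fy,fz [4.17, 5.99, 0.06, 43.93, 0.21, -0.48, 0.5]
43 t,x,y,z,fx,fy,fz [4.42, 5.97, 0.07, 42.92, -0.38, -0.14, -0.04]
42 t,x,y,z,fx,fy,fz [4.67, 5.98, 0.06, 41.91, -0.57, 0.31, 0.17]
41 t,x,y,z,fx,fy,fz [4.92, 6.05, -0.16, 41.3, -0.68, 0.6, 3.17]
40 t,x,y,z,fx,fy,fz [5.17, 6.06, -0.13, 40.19, -0.81, 0.66, 3.47]
39 t,x,y,z,fx,fy,fz [5.42, 6.05, -0.15, 39.13, 0.7, 0.58, 4.46]
38 t,x,y,z,fx,fy,fz [5.67, 6.07, -0.14, 38.1, 0.22, 1.31, 5.0]
37 t,x,y,z,fx,fy,fz [5.92, 6.07, -0.16, 37.19, 0.01, 1.29, 4.9]
36 t,x,y,z,fx,fy,fz [6.17, 6.09, -0.18, 36.28, 0.31, 2.16, 6.24]
35 t,x,y,z,fx,fy,fz [6.42, 6.09, -0.21, 35.57, -1.55, 1.72, 8.56]
34 t,x,y,z,fx,fy,fz [6.67, 6.31, -0.4, 35.52, -0.66, 4.15, 14.5]
 t,x,y,z,fx,fy,fz [6.87, 6.29, -0.39, 35.52, -0.55, 4.21, 15.28]
```

View pics/v3.png

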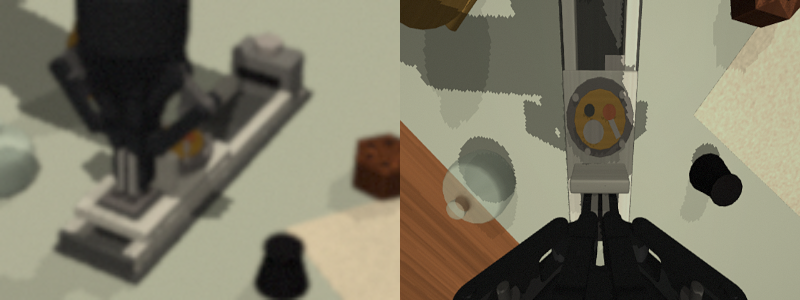

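The fingertips are on the key behind the shoulder, and the key has bottomed at z = 35.5 with 15 N. Now the push, with guarded small steps near the stop.

```bash
python3 - <<'E'
from h import *
for x in (14,22,40,60,80,92):
    bot.line_to(pose(x,34),rate=40); r=rep(x)
    if r[4]<-15 or r[6]<8: print('stop');break
else:
    while x<118:
        x+=1.5; bot.line_to(pose(x,34),rate=20); r=rep(x)
        if r[4]<-9 or r[6]<8: break
bot.wait(.2);rep();snap('side','side2');snap('scene','scene2');snap('wrist','wrist4')
a=cv2.imread('pics/side2.png')[200:320,240:400];cv2.imwrite('pics/v4.png',np.hstack([cv2.resize(a,(400,300)),cv2.resize(cv2.imread('pics/wrist4.png'),(400,300))]))
E
```

```text
14 t,x,y,z,fx,fy,fz [7.32, 14.77, -0.42, 35.53, 0.34, 4.92, 14.0]
22 t,x,y,z,fx,fy,fz [7.67, 22.85, -0.46, 35.55, 0.28, 4.75, 13.94]
40 t,x,y,z,fx,fy,fz [8.27, 40.86, -0.49, 35.53, -0.55, 3.99, 12.88]
60 t,x,y,z,fx,fy,fz [8.92, 60.88, -0.56, 35.54, 0.69, 3.69, 12.84]
80 t,x,y,z,fx,fy,fz [9.57, 80.93, -0.68, 35.58, 0.83, 3.58, 12.04]
92 t,x,y,z,fx,fy,fz [10.02, 93.06, -0.68, 35.56, 0.1, 2.11, 10.39]
93.5 t,x,y,z,fx,fy,fz [10.27, 94.28, -0.68, 35.57, 0.54, 3.43, 11.66]
95.0 t,x,y,z,fx,fy,fz [10.52, 95.68, -0.7, 35.56, -0.93, 3.1, 11.92]
96.5 t,x,y,z,fx,fy,fz [10.77, 97.17, -0.71, 35.56, 0.14, 2.84, 12.11]
98.0 t,x,y,z,fx,fy,fz [11.02, 98.63, -0.68, 35.54, 0.31, 2.4, 11.54]
99.5 t,x,y,z,fx,fy,fz [11.27, 100.18, -0.75, 35.58, 0.85, 2.9, 11.88]
101.0 t,x,y,z,fx,fy,fz [11.52, 101.66, -0.76, 35.59, 0.29, 2.79, 12.0]
102.5 t,x,y,z,fx,fy,fz [11.77, 103.17, -0.74, 35.57, -0.74, 3.4, 12.13]
104.0 t,x,y,z,fx,fy,fz [12.02, 104.65, -0.74, 35.56, -1.2, 2.65, 11.45]
105.5 t,x,y,z,fx,fy,fz [12.27, 105.96, -0.74, 35.57, -1.07, 2.72, 11.18]
107.0 t,x,y,z,fx,fy,fz [12.52, 106.37, -0.75, 35.52, -4.44, 2.66, 13.63]
108.5 t,x,y,z,fx,fy,fz [12.77, 106.83, -0.78, 35.47, -8.29, 2.86, 15.0]
110.0 t,x,y,z,fx,fy,fz [13.02, 107.66, -0.82, 35.45, -11.12, 1.81, 16.11]
 t,x,y,z,fx,fy,fz [13.22, 107.63, -0.84, 35.47, -10.09, 0.95, 16.69]
```

View pics/v4.png

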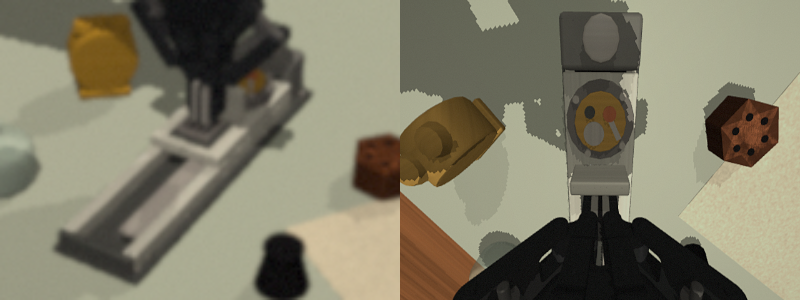

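The carriage rode along and the force rises at x≈106, matching the predicted ~98 mm of travel. The nose meets the block in the wrist view. I'll push a little further to rule out slip on the key, then lift with the preload held, back off and look.

```bash
python3 - <<'E'
from h import *
x=110
while x<122:
    x+=1; bot.line_to(pose(x,34),rate=20); r=rep(x)
    if r[4]<-18: break
bot.wait(.2);snap('wrist','wrist5')
xl=x
for z in (36,38,40,42,44,47):
    bot.line_to(pose(xl,z),rate=20); rep(z)
bot.line_to(pose(r[1]-6,48),rate=40);rep('off')
bot.line_to(pose(r[1]-8,90),rate=100)
p=pose(98-60,197)
bot.reach(p,Q);bot.wait(.2);rep('view');snap('wrist','wrist6')
a=cv2.imread('pics/wrist6.png')[0:200,220:420]
cv2.imwrite('pics/v5.png',cv2.resize(a,(600,600),interpolation=cv2.INTER_NEAREST))
E
```

```text
111 t,x,y,z,fx,fy,fz [13.62, 108.4, -0.87, 35.45, -11.84, 0.36, 15.79]
112 t,x,y,z,fx,fy,fz [13.87, 109.06, -0.91, 35.43, -12.88, 2.06, 15.57]
113 t,x,y,z,fx,fy,fz [14.12, 109.24, -0.89, 35.39, -15.92, 1.22, 17.53]
114 t,x,y,z,fx,fy,fz [14.37, 109.39, -0.94, 35.42, -19.52, 0.98, 19.39]
36 t,x,y,z,fx,fy,fz [14.87, 109.37, -0.63, 35.84, -16.68, -1.59, 9.9]
38 t,x,y,z,fx,fy,fz [15.12, 109.35, -0.32, 36.78, -14.73, -3.7, 3.69]
40 t,x,y,z,fx,fy,fz [15.37, 109.33, 0.15, 38.04, -14.19, -4.12, 0.03]
42 t,x,y,z,fx,fy,fz [15.62, 109.36, 0.64, 39.55, -13.17, -3.4, -1.47]
44 t,x,y,z,fx,fy,fz [15.87, 109.36, 1.13, 41.17, -12.9, -2.82, -2.18]
47 t,x,y,z,fx,fy,fz [16.17, 109.4, 2.22, 43.43, -10.86, -1.88, -4.61]
off t,x,y,z,fx,fy,fz [16.58, 103.64, -0.32, 48.34, 0.16, -0.45, 1.04]
view t,x,y,z,fx,fy,fz [17.92, 38.07, 1.18, 194.6, -0.5, -0.55, -0.47]
```

View pics/v5.png

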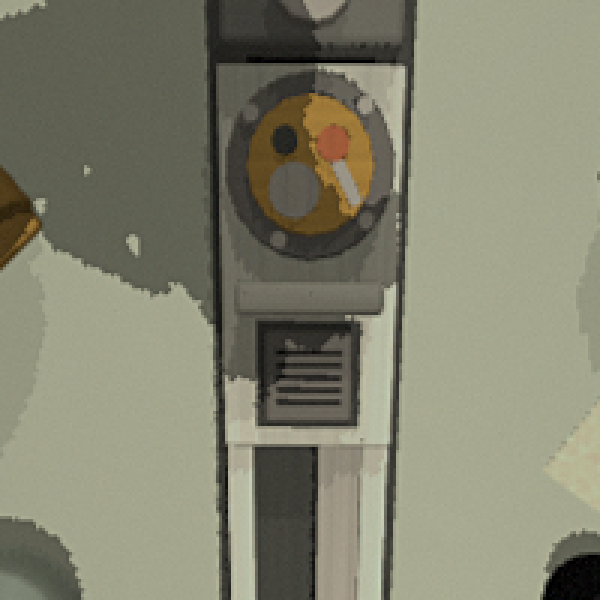

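The carriage's nose is at the black rubber pad, row about 20 of the full frame, and the key is at (323,125). I'll take a second view to measure the key's height and the final travel, and compare the loose things with the first pictures.

```bash
python3 - <<'E'
from h import *
bot.reach(pose(98-105,170),Q);bot.wait(.2);rep();c7=snap('wrist','wrist7');bot.reach(pose(-60,200),Q);snap('scene','scene3');snap('side','side3')
a=cv2.imread('pics/wrist7.png')[0:200,220:420]
cv2.imwrite('pics/v6.png',cv2.resize(a,(600,600),interpolation=cv2.INTER_NEAREST))
for n in('scene','side'):
    d=cv2.absdiff(cv2.imread(f'pics/{n}0.png'),cv2.imread(f'pics/{n}3.png')).max(2);
    for nm,p in (('loupe',(259,143) if n=='scene' else (353,306)),('block',(240,197) if n=='scene' else (394,266)),('pot',(369,146) if n=='scene' else (239,264)),('clock',(374,196) if n=='scene' else (281,221))):
        q=d[p[1]-13:p[1]+13,p[0]-13:p[0]+13];print(n,nm,q.mean().round(1),(q>40).sum())
E
```

```text
t,x,y,z,fx,fy,fz [18.49, -6.18, -0.56, 170.7, 0.16, -0.8, 0.61]
scene loupe 9.1 0
scene block 9.5 0
scene pot 13.0 0
scene clock 32.6 201
side loupe 4.3 0
side block 3.6 0
side pot 3.5 0
side clock 11.4 58
```

View pics/v6.png

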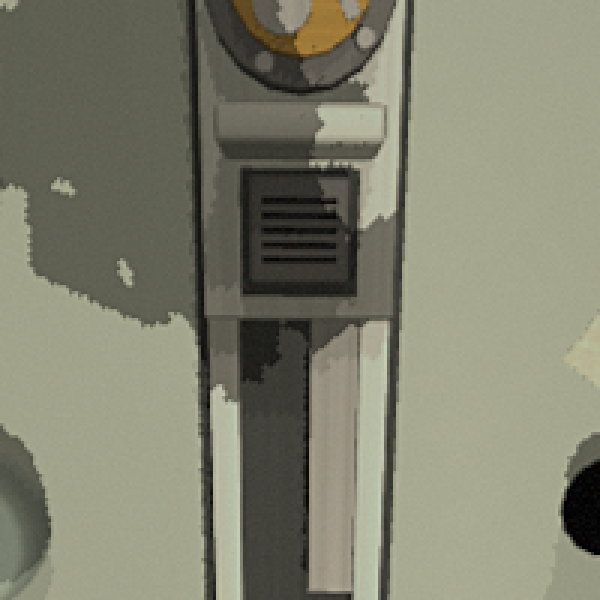

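```bash
python3 - <<'E'
from h import *
w1,w2,a,b=[load('wrist%d'%i) for i in(1,2,6,7)]
k0,_=tri((w1,319.3,215.5),(w2,318.75,162.7));k1,e=tri((a,323.2,125.8),(b,319.7,76.8));print('key',k0,k1,e,'travel',(k1-k0)@U)
e0,_=tri((w1,319.2,229.5),(w2,318.8,181.5));e1,_=tri((a,322.5,147.7),(b,319.5,105.3))
print('plate rear edge',e0,e1,'key above plate before/after',k0[2]-e0[2],k1[2]-e1[2],'travel',(e1-e0)@U)
n=plane(a,323.7,21.7,30);print('nose',n,'nose->key',(n-k1)@U)
rear=plane(w1,319.2,241,6);print('nose stand x',(n-rear)@U-90, 'carriage x by edge',(plane(b,319.5,105.3,30)-rear)@U-90+25+50)
for f in('scene0','scene3','side0','side3'):
    im=cv2.imread(f'pics/{f}.png');h=cv2.cvtColor(im,cv2.COLOR_BGR2HSV);m=cv2.inRange(h,(12,130,40),(30,255,255))
    x,y=(345,165) if 'scene' in f else (255,195);s=m[y:y+60,x:x+55];ys,xs=np.nonzero(s);print(f,xs.mean()+x,ys.mean()+y,len(xs))
I=[cv2.imread(f'pics/{f}.png')[y:y+90,x:x+100] for f,x,y in(('scene0',325,150),('scene3',325,150),('side0',235,180),('side3',235,180))]
cv2.imwrite('pics/v7.png',cv2.resize(np.vstack([np.hstack(I[:2]),np.hstack(I[2:])]),(640,576)))
E
```

```text
key [ 465.92422863 -102.03593921   45.13458082] [527.08000507 -24.0321952   42.5996094 ] [0.27, 0.27] travel 99.11785607131847
plate rear edge [ 450.41415636 -121.95793664   28.17793219] [512.1021289  -42.74466224  30.03827563] key above plate before/after 16.95664863216306 12.561333770538457 travel 100.39975931206293
nose [585.11514644  50.2346294   30.        ] nose->key 94.25245121501023
nose stand x 155.6239329864726 carriage x by edge 112.4026297297361
scene0 375.3287037037037 187.39351851851853 216
scene3 375.39102564102564 185.77564102564102 156
side0 281.0735873850197 222.26281208935612 761
side3 280.8200836820084 222.5244072524407 717
```

View pics/v7.png

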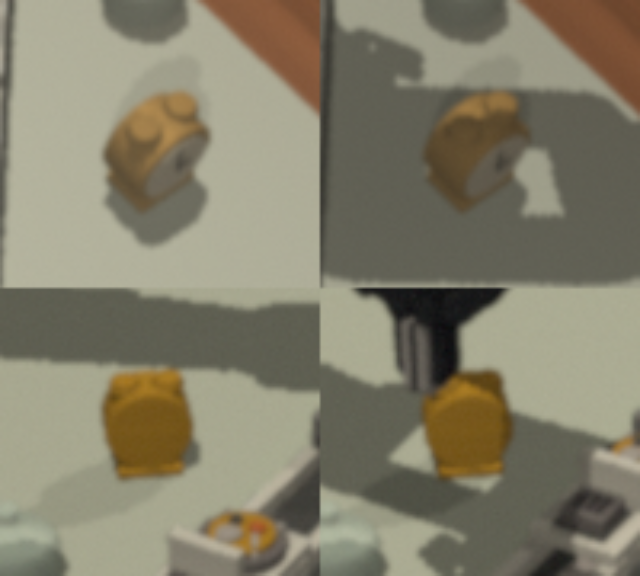

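The clock has not moved; only the arm's shadow fell on it. The key is 12.6 mm proud, so it is up. The nose is at stand x = 155.6 against 155 for the stop. Handing in.

```bash
python3 -c "
from h import *
rep();bot.sign_off()"
```

```text
t,x,y,z,fx,fy,fz [18.99, -59.42, 0.17, 199.86, -0.92, 0.05, -0.63]
the job is handed in; nothing more can be done
```

The carriage is pushed fully against the stop block, the key is back up, and I handed the job in at 19.0 s of the 38 s allowed. I pressed the key to its bottom with the shut fingertips and held it there with 10–19 N for the whole push. At the stop I pushed until the resistance was about 19 N, then let the key up with forward pressure still on. I then backed the arm clear, and the wrist read under 1.5 N.

**Last checks:**
- **Key:** it stands 12.6 mm above the plate at z = 42.6 mm, against 12 mm and 42 mm stated for "up".
- **Carriage:** it travelled 99–100 mm. The nose is at stand x = 155.6 mm, where the stop face should be at 155 mm.
- **Surroundings:** the loupe, block and pot are unchanged in both camera views. The clock's pixels changed only because the arm's shadow fell on it.

**Disagreements and gaps:**
- **Shoulder height:** two views gave 54 mm, against the stated 60 mm.
- **Carriage position:** one estimate, from the plate's rear edge, came out at 112.4 mm, against the stated 110 mm limit.
- **Key before pressing:** remeasuring the first pictures put it at 45.1 mm (17 mm above the plate), against 42.8 mm the first time.
- **Fingertip slip:** the fingertips slid about 3 mm forward on the key at the stop before they met the shoulder. The key stayed down.
- **Lock:** I did not tug the carriage to test it; that it is locked rests on the key being up and the nose being at the stop.

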